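# Hold the belt grinder's tensioner back for a belt change

### The job

A colleague is about to slip a new belt onto the bench grinder. First see that the drop pawl with the red ball lies on the toothed quadrant, and flip it over if somebody left it thrown back; then press the sprung tensioner arm down by its black grip until the pawl has clicked in behind the second and last tooth, and keep pressing it there with the fingers, a little beyond that click and still, so that your hand and not the pawl carries the spring. The program finishes while holding the arm down like this; leave the other things on the bench where they are.

Things in the scene. Friction and masses are not known exactly. Their poses are not given: they have to be found in the camera images.
- grinder: small belt grinder, belt off, bolted to the bench: green base 255 x 380 x 14 mm. Origin on the bench surface, 45 mm inside the base's -x edge and 10 mm off its middle in y. x runs from the open rubber wheels to the grey motor, y along the tensioner arm from pivot to grip, z up; turned up to 0.42 rad. Its fixed parts are at most 257 mm high at the pawl post, 202 mm at the arm's pivot.
- tension_arm (a joint): sprung tensioner arm, rad about a level axis along the grinder's x through hinge_pivot: 0 = at rest, raised 0.24 above level; grows as the grip is pressed down; stop at 0.44. The spring returns it: 5 N at the grip at first, 10 N near the stop. With the pawl on, it clicks behind the first tooth at 0.16, the second and last at 0.335; let go beyond that, it hangs on the pawl at 0.33.
- grip_top (a point): middle of the upper face of the black grip on the arm's end: bar 86 mm along the arm, 28 wide, 22 high. It lies 200 mm from the pivot along the arm, 11 mm above its centre line and 18 mm from the grinder's origin in x; at rest 233 mm above the bench, at 0.385 rad 157 mm. Top, sides and outer end are free; a 58 mm idler wheel on the arm ends 23 mm short of the grip.
- hinge_pivot (a point): point on the tensioner arm's hinge axis: 175 mm above the bench, 12 mm (x) and -70 mm (y) from the grinder's origin
- pawl (a joint): drop pawl, rad about a level axis along the grinder's x through pawl_pin: 0 = beak on the toothed quadrant, red ball leaning to +y (the grip); grows as the ball goes over to -y; 1.31 = thrown back, ball leaning to -y, beak in the air. Balances near 0.83 and falls to either end by its weight; under 1 N moves it. Settles at one end within 0.5 s of the start. Riding a tooth it lifts to 0.06.
- pawl_ball (a point): centre of the red ball (22 mm diameter) on the pawl's 8 mm stem, 46 mm from its pin. On the quadrant: 28 mm to +y of the pin and 37 mm above it; thrown back: 28 mm to -y and 37 mm above. Nothing stands on its -y side or above it; when thrown back, the beak (9 mm thick, 55 mm long) points up on its +y side.
- pawl_pin (a point): point on the pawl's hinge axis: 246 mm above the bench, 7 mm (x) and -125 mm (y) from the grinder's origin, on top of a 34 mm wide post
- dapping_block: loose brass dapping block standing on the soldering slab, a 55 mm cube with dimples; origin at the middle of its underside
- stone_disc: loose dark wooden disc, 96 mm in diameter and 22 mm high, with an amber stone on it; origin at the middle of its underside
- calculator: loose black desk calculator, 105 x 150 x 18 mm; origin at the middle of its underside
- solder_slab: loose grey soldering slab, 140 x 200 x 25 mm; origin at the middle of its underside

How it is judged:
By the outcome, as a careful person would: the job done as asked, in the order asked, and still so for the second after the job is handed in, while the arm keeps its last pose, push and grip.
It also fails if it takes over 40 s, if anything falls off the work surface, if the arm or the gripper's body presses on something with over 40 N, if the wrist force passes 120 N, or if a joint passes its speed limit or range.

### The arm

A 6-joint arm with a two-finger parallel gripper is mounted at the origin on the work surface. World frame = base frame: x ahead of the robot, y to its left, z up, the work surface at z = 0. Lengths are in m, angles in rad, forces in N, time in s.
With the tool pointing down it reaches from about 0.375 to 0.975 m from the base axis. Payload 3.8 kg.
Tool frame: the origin (TCP) lies midway between the tips of the shut fingers; the grasp point (between the pads) lies 19 mm behind it; z points along the fingers, y is the line along which they close (so a half turn about z gives the same grasp; the last joint's range is limited). The gripper opens to 85 mm and grips with 20 to 120 N. Pads are 22 mm wide; open, the fingers measure 114 mm over their backs; the gripper's body (76 mm by 85 mm) begins 54 mm behind the grasp point. The pads swing forward as they close: fully open they stand 13 mm farther back than shut.
Start: joints at [1.203, 0.264, 1.604, -0, 1.274, -0.037], TCP at [0.219, 0.638, 0.231] pointing down, gripper open.
Joint ranges: [-2.63, 2.63], [-0.94, 2.18], [0.31, 2.57], [-1.31, 4.45], [0, 2.66], [-2.55, 2.55]. Speed limits (rad/s): [2.57, 2.57, 3.14, 3.14, 3.14, 3.14].

### API

Orientations are given as a rotation vector (axis times angle).
In Python, from workcell import sensors, viewer, job gives the robot as it stands.
- The arm moves only by the shell command python3 -m inch 'ROWS' [FORCE]. ROWS is JSON, one flat list of numbers, 7 for each row, row after row: the shift along the tool's x, y, z in mm, then the turn, a rotation vector about the tool's x, y, z in degrees, then the finger opening in mm, from 0 to 85.4. A call has exactly 8 rows; each row shifts and turns the commanded pose from where the row before left it, along the tool's axes as they then stand; what a row does not reach is not made up. A row lasts 1/10 s, in which the tool goes at most 50 mm and 8.59 degrees, less where a joint would pass 70% of its speed; a pose out of reach is approached as far as the arm can. A call is refused whole if a number of a shift passes 50 or a number of a turn 8.59, either way. A call with a gripper value outside its range is refused whole. The fingers move at their own pace and stop on an object; FORCE is the grip in N (left out, the last holds). Time passes only in rows, so rows that do not move let the fingers close, or fill a call up. It gives the time, the measured TCP pose, the force, the opening and the grip force at its end, in the units of the state.
- sensors.read_state(): the state, without advancing time (a new reading comes with each control period).
- viewer.read_camera(name): name is "scene" or "top"; returns the picture (384x512x3 uint8, red, green, blue); there is no depth.
- viewer.camera_params(name): a dict with "K" (3x3 intrinsics, pixels), "world_to_cam" (4x4, takes a point from world to camera coordinates). Camera axes: x right, y down, z forward; pixel columns grow to the right and rows downward; lengths in m; the calibration is good to about 2 mm. A picture is of the moment at which its call begins. camera_params takes no time and is no camera call.
- job.finish_job(): hands the job in; it is judged then, once.
The state is a dict: "time": time; "q": joint angles; "joint_vel": joint speeds; "joint_torque": joint torques, N m; "tool_pos": TCP position; "tcp_rot": TCP orientation; "wrist_force": force on the tool from outside, world axes, zero at the start; "torque": the same for the moment, N m; "width": opening from 0.0 (shut) to 1.0 (fully open); "grip_force": force on a finger pad.
Only numpy, scipy, OpenCV 4.12 (cv2) and the standard library are available. Lean on these libraries where they do the work, as an engineer would, in place of code of your own. Each camera call takes 0.05 s, during which the arm holds its last target. There are 200 camera calls.

## Working session

There is one attempt and no reset: what is moved stays moved. The work goes in short steps, Python scripts to look and compute and a shell command to move; the robot and the scene stay as the last step left them, time stands still between calls to the robot, and variables do not carry over. Pictures are saved under pics/ and viewed, at most 10 in all, crops included, and the job is handed in when it is done.

```bash
mkdir -p pics; ls; python3 - <<'E'
from workcell import sensors, viewer
import cv2,numpy as np
for n in ("scene","top"):
    im=viewer.read_camera(n); cv2.imwrite(f"pics/{n}0.png",im[:,:,::-1]); p=viewer.camera_params(n)
    print(n,np.round(p["K"],1).tolist(),np.round(p["world_to_cam"],3).tolist())
s=sensors.read_state(); print(s)
E
```

```text
pics
scene [[403.5, 0.0, 249.8], [0.0, 403.5, 202.7], [0.0, 0.0, 1.0]] [[0.681, 0.733, -0.008, -0.427], [0.513, -0.484, -0.709, -0.156], [-0.523, 0.478, -0.705, 1.675], [0.0, 0.0, 0.0, 1.0]]
top [[437.4, 0.0, 256.9], [0.0, 437.4, 194.8], [0.0, 0.0, 1.0]] [[0.005, -1.0, 0.01, 0.038], [-0.997, -0.006, -0.071, 0.602], [0.071, -0.01, -0.997, 1.373], [0.0, 0.0, 0.0, 1.0]]
{'time': 0.1, 'q': array([ 1.20315433e+00,  2.64688095e-01,  1.60521466e+00,  4.02284405e-06,
        1.27370192e+00, -3.69318415e-02]), 'joint_vel': array([ 0.00056272, -0.00128651, -0.0021545 ,  0.00011594,  0.00059334,
       -0.00031873]), 'joint_torque': array([ 6.95734252e-04, -5.16703928e+01, -3.68594456e+01, -2.45939606e-05,
        6.20408086e-03, -8.60298627e-06]), 'tool_pos': array([0.21897025, 0.63781087, 0.23009189]), 'tcp_rot': array([-5.17048668e-01, -3.09833699e+00,  3.09441594e-03]), 'wrist_force': array([-0.90163957,  0.15676977,  0.82421336]), 'torque': array([-0.01798721, -0.04136251, -0.0495347 ]), 'grip_force': 0.0, 'width': 0.9992331255369441}
```

View pics/scene0.png

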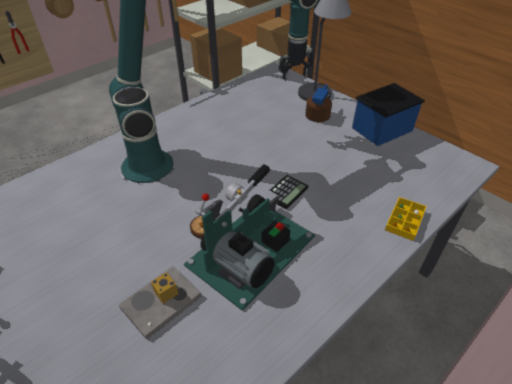

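View pics/top0.png

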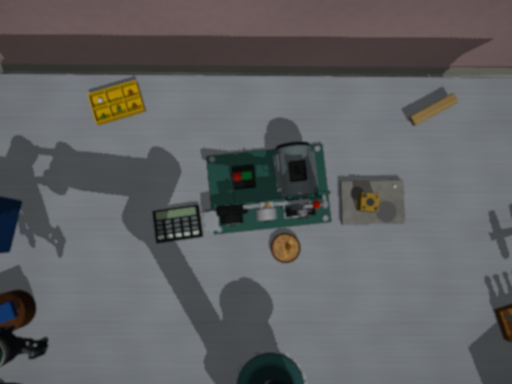

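The scene view shows the red ball near (206,197) and the black grip near (259,174). The top view shows the ball near (317,204), the grip near (230,213), and the green base between corners (208,155) and (330,221). I'll fit the base and triangulate the ball.

```bash
cat > h.py <<'E'
import numpy as np,cv2
from workcell import sensors, viewer
from scipy.spatial.transform import Rotation as R
P={n:viewer.camera_params(n) for n in("scene","top")}
def ray(n,uv):
    K,T=np.array(P[n]["K"]),np.array(P[n]["world_to_cam"]); d=T[:3,:3].T@np.linalg.solve(K,[*uv,1]); return -T[:3,:3].T@T[:3,3],d/np.linalg.norm(d)
def plane(n,uv,z):
    o,d=ray(n,uv); return o+d*(z-o[2])/d[2]
def proj(n,p):
    K,T=np.array(P[n]["K"]),np.array(P[n]["world_to_cam"]); c=K@(T[:3,:3]@p+T[:3,3]); return c[:2]/c[2]
def tri(a,b):
    A=[];B=[]
    for n,uv in(("scene",a),("top",b)):
        o,d=ray(n,uv); M=np.eye(3)-np.outer(d,d); A.append(M);B.append(M@o)
    return np.linalg.lstsq(np.vstack(A),np.hstack(B),rcond=None)[0]
def red(im,c,r=25):
    h=cv2.cvtColor(im,cv2.COLOR_RGB2HSV); m=((h[...,0]<6)|(h[...,0]>174))&(h[...,1]>170)&(h[...,2]>70)
    y,x=np.nonzero(m); k=np.hypot(x-c[0],y-c[1])<r; return x[k].mean(),y[k].mean(),k.sum()
E
python3 - <<'E'
from h import *
s,t=viewer.read_camera("scene"),viewer.read_camera("top")
a=red(s,(206,197),12);b=red(t,(317,204),12);print(a,b)
ball=tri(a[:2],b[:2]);print("ball",ball)
h=cv2.cvtColor(t,cv2.COLOR_RGB2HSV)
m=((h[...,0]>65)&(h[...,0]<95)&(h[...,1]>90)).astype(np.uint8);m[:,:195]=0;m[:,340:]=0;m[:130]=0;m[245:]=0
c=max(cv2.findContours(cv2.morphologyEx(m,cv2.MORPH_CLOSE,np.ones((5,5))),0,2)[0],key=cv2.contourArea)
box=cv2.boxPoints(cv2.minAreaRect(c));print(box)
print([plane("top",p,.014).round(3) for p in box])
cv2.imwrite("pics/t1.png",np.hstack([cv2.resize(t[130:250,190:350],None,fx=2.5,fy=2.5,interpolation=2),cv2.resize(s[150:310,170:330],(400,300),interpolation=2)])[:,:,::-1])
E
```

```text
(np.float64(205.06451612903226), np.float64(196.58064516129033), np.int64(31)) (np.float64(316.15384615384613), np.float64(204.07692307692307), np.int64(39))
ball [ 0.5606472  -0.10786671  0.28327518]
[[206.57375 155.31148]
 [323.78687 144.65575]
 [328.76227 199.38524]
 [211.54913 210.04097]]
[array([0.729, 0.204, 0.014]), array([ 0.766, -0.174,  0.014]), array([ 0.589, -0.189,  0.014]), array([0.553, 0.186, 0.014])]
```

View pics/t1.png

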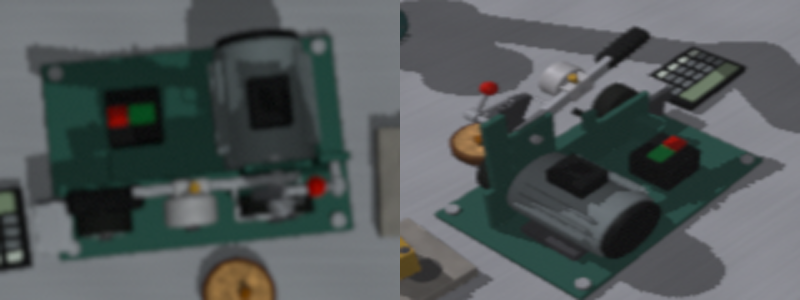

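The crops show all four base corners, and the ball at about (317,187) in the top half. I'll compute the pose from the corners and test both pawl hypotheses.

```bash
python3 - <<'E'
from h import *
w=np.array([plane("top",p,.014) for p in [(206.8,155.6),(214.8,234),(330.8,221.6),(322,143.6)]])[:,:2]
print(w.round(3)) # (+x,+y),(-x,+y),(-x,-y),(+x,-y)
for sy in(10,-10):
    L=np.array([[.21,.19],[-.045,.19],[-.045,-.19],[.21,-.19]])+[0,sy/1e3]
    a,b=L-L.mean(0),w-w.mean(0)
    yaw=np.arctan2((a[:,0]*b[:,1]-a[:,1]*b[:,0]).sum(),(a*b).sum())
    Rz=R.from_euler("z",yaw).as_matrix()
    o=np.r_[w.mean(0),0]-Rz@np.r_[L.mean(0),0]
    print(sy,yaw,o,np.abs(b-a@Rz[:2,:2].T).max())
    G=lambda x,y,z:o+Rz@np.array([x,y,z])
    for nm,p in dict(on=(.007,-.097,.283),back=(.007,-.153,.283),pin=(.007,-.125,.246),grip=(.018,-.07+.2*np.cos(.24)-.011*np.sin(.24),.233),piv=(.012,-.07,.175)).items():
        q=G(*p);print(nm,q.round(4),proj("scene",q).round(1),proj("top",q).round(1))
    bl=Rz.T@(np.array([.5606,-.1079,.2833])-o);print("ball local",bl.round(4))
E
```

```text
[[ 0.728  0.204]
 [ 0.476  0.175]
 [ 0.518 -0.195]
 [ 0.769 -0.168]]
10 0.11099100354721271 [ 0.54194693 -0.01524145  0.        ] 0.004183935785129128
on [ 0.5596 -0.1109  0.283 ] [203.5 197. ] [316.8 204.1]
back [ 0.5659 -0.1665  0.283 ] [188.8 207.9] [338.3 201.9]
pin [ 0.5627 -0.1387  0.246 ] [197.6 211.6] [325.2 203.7]
grip [0.5464 0.1077 0.233 ] [256.7 173.3] [233.1 209.5]
piv [ 0.5616 -0.0835  0.175 ] [214.2 218.7] [301.6 205.3]
ball local [ 0.0083 -0.0942  0.2833]
-10 0.11099100354721271 [0.53973166 0.00463549 0.        ] 0.004183935785129128
on [ 0.5574 -0.091   0.283 ] [208.5 193.2] [309.2 204.9]
back [ 0.5636 -0.1466  0.283 ] [194.1 203.9] [330.6 202.7]
pin [ 0.5605 -0.1188  0.246 ] [202.6 207.8] [317.8 204.5]
grip [0.5441 0.1275 0.233 ] [260.7 170.1] [225.7 210.3]
piv [ 0.5594 -0.0636  0.175 ] [218.8 215. ] [294.6 206. ]
ball local [ 0.0083 -0.1142  0.2833]
```

The ball matches "on the quadrant" with the +10 mm sign convention: its local y is -94 mm, against -97 mm expected. However, the clock was still under 0.5 s, so I'll re-check once it has settled. Next I'll work out the approach in tool axes.

```bash
cat > go.py <<'E'
import sys
from h import *
s=sensors.read_state(); M=R.from_rotvec(s["tcp_rot"]).as_matrix(); g=np.array(eval(sys.argv[1]))
print("t",s["time"],"pos",s["tool_pos"].round(4),"F",s["wrist_force"].round(2),"w",s["width"]); print("tool mm",(M.T@(g-s["tool_pos"])*1000).round(1)); print(M.round(3).tolist())
E
python3 go.py "[.547,.110,.29]"
```

```text
t 0.2 pos [0.2191 0.638  0.2304] F [ 0.17  0.34 -0.22] w 0.9994050253490367
tool mm [-481.6 -392.9  -59. ]
[[-0.946, 0.325, -0.0], [0.325, 0.946, -0.001], [0.0, -0.001, -1.0]]
```

```bash
python3 -m inch '[0,0,-30,0,0,0,0, 0,0,-30,0,0,0,0, -37,-30,0,0,0,0,0, -37,-30,0,0,0,0,0, -37,-30,0,0,0,0,0, -37,-30,0,0,0,0,0, -37,-30,0,0,0,0,0, 0,0,0,0,0,0,0]' 60
python3 - <<'E'
from h import *
s,t=viewer.read_camera("scene"),viewer.read_camera("top")
a=red(s,(204,197),22);b=red(t,(318,204),25);print(a,b,tri(a[:2],b[:2]))
E
python3 go.py "[.547,.110,.29]"
```

```text
time: 1.0
tool_pos: [0.348, 0.432, 0.2913]
tcp_rot: [0.525, 3.096, -0.003]
wrist_force: [-0.8, 0.9, -0.2]
width: -0.004
grip_force: 0.0
(np.float64(205.06451612903226), np.float64(196.58064516129033), np.int64(31)) (np.float64(316.1), np.float64(204.175), np.int64(40)) [ 0.56041932 -0.10774276  0.28303317]
t 1.1 pos [0.346  0.4357 0.2914] F [-0.08  0.04  0.68] w 0.0012676462139327666
tool mm [-296.5 -242.     1.2]
[[-0.945, 0.327, -0.0], [0.327, 0.945, 0.001], [0.0, 0.001, -1.0]]
```

The pawl has settled on the quadrant with the ball unmoved, so it doesn't need flipping. Moving over the grip.

```bash
python3 -m inch '[-37,-30,0,0,0,0,0, -37,-30,0,0,0,0,0, -37,-30,0,0,0,0,0, -37,-30,0,0,0,0,0, -37,-30,0,0,0,0,0, -37,-30,0,0,0,0,0, -37,-30,0,0,0,0,0, -37,-31,0,0,0,0,0]'
python3 -m inch '[0,0,5,0,0,0,0, 0,0,5,0,0,0,0, 0,0,5,0,0,0,0, 0,0,5,0,0,0,0, 0,0,5,0,0,0,0, 0,0,5,0,0,0,0, 0,0,5,0,0,0,0, 0,0,0,0,0,0,0]'
python3 go.py "[.547,.110,.233]"
python3 - <<'E'
from h import *
s,t=viewer.read_camera("scene"),viewer.read_camera("top")
f=lambda i,x,y:cv2.resize(i[y:y+100,x:x+133],(400,300),interpolation=2)
cv2.imwrite("pics/a.png",np.hstack([f(t,170,150),f(s,190,120)])[:,:,::-1])
E
```

```text
time: 1.9
tool_pos: [0.5481, 0.1126, 0.2912]
tcp_rot: [0.514, 3.099, 0.001]
wrist_force: [-0.0, 0.9, -0.3]
width: 0.004
grip_force: 0.0
time: 2.7
tool_pos: [0.5465, 0.1126, 0.2552]
tcp_rot: [-0.516, -3.097, 0.001]
wrist_force: [0.2, 0.4, 0.7]
width: 0.003
grip_force: 0.0
t 2.7 pos [0.5465 0.1126 0.2552] F [0.18 0.38 0.7 ] w 0.002830466983004443
tool mm [-1.3 -2.2 22.2]
[[-0.946, 0.324, -0.002], [0.324, 0.946, -0.0], [0.001, -0.001, -1.0]]
```

View pics/a.png

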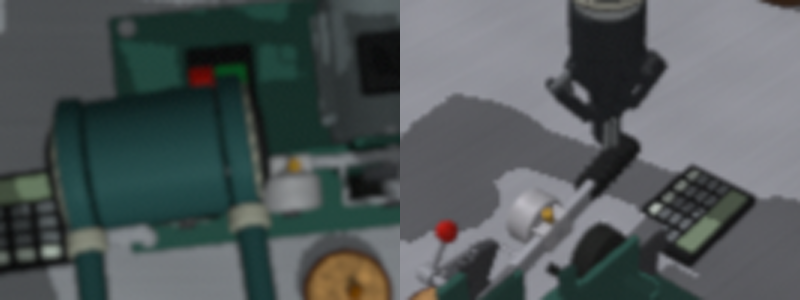

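The closed fingers are right above the grip, at about (605,140) in the right crop. The red ball at (446,231) leans towards the grip. Pressing down now.

```bash
python3 -m inch '[0,0,6,0,0,0,0, 0,0,6,0,0,0,0, 0,0,6,0,0,0,0, 0,0,6,0,0,0,0, 0,1,6,0,0,0,0, 0,1,6,0,0,0,0, 0,1,6,0,0,0,0, 0,1,6,0,0,0,0]'
python3 -m inch '[0,0,6,0,0,0,0, 0,0,6,0,0,0,0, 0,0,6,0,0,0,0, 0,0,4,0,0,0,0, 0,0,4,0,0,0,0, 0,0,4,0,0,0,0, 0,0,4,0,0,0,0, 0,0,0,0,0,0,0]'
python3 go.py "[.547,.117,.158]"
```

```text
time: 3.6
tool_pos: [0.5482, 0.1168, 0.209]
tcp_rot: [-0.517, -3.098, -0.002]
wrist_force: [-4.0, 1.9, 7.1]
width: 0.001
grip_force: 3.2
time: 4.4
tool_pos: [0.5489, 0.1181, 0.1755]
tcp_rot: [0.518, 3.098, 0.006]
wrist_force: [-2.1, 5.7, 8.3]
width: -0.0
grip_force: 4.5
t 4.4 pos [0.5489 0.1181 0.1755] F [-2.08  5.73  8.27] w -0.0002704712765228202
tool mm [ 1.5 -1.7 17.5]
[[-0.946, 0.325, 0.001], [0.325, 0.946, 0.003], [-0.0, 0.004, -1.0]]
```

```bash
python3 -m inch '[0,0,3,0,0,0,0, 0,0,3,0,0,0,0, 0,0,3,0,0,0,0, 0,0,3,0,0,0,0, 0,0,3,0,0,0,0, 0,0,3,0,0,0,0, 0,0,0,0,0,0,0, 0,0,0,0,0,0,0]'
python3 go.py "[.547,.117,.158]"
python3 - <<'E'
from h import *
s,t=viewer.read_camera("scene"),viewer.read_camera("top")
a=red(s,(204,197),22);b=red(t,(318,204),25);print(a,b,tri(a[:2],b[:2]))
cv2.imwrite("pics/b.png",cv2.resize(s[120:260,180:360],(771,600),interpolation=2)[:,:,::-1])
E
```

```text
time: 5.2
tool_pos: [0.5491, 0.1174, 0.1581]
tcp_rot: [0.517, 3.097, 0.004]
wrist_force: [-2.8, 3.9, 10.1]
width: 0.002
grip_force: 5.2
t 5.2 pos [0.5491 0.1174 0.1581] F [-2.8   3.94 10.07] w 0.0023708276133002984
tool mm [ 1.9 -1.1  0.1]
[[-0.946, 0.325, 0.002], [0.325, 0.946, 0.002], [-0.001, 0.003, -1.0]]
(np.float64(205.0), np.float64(196.46428571428572), np.int64(28)) (np.float64(316.1), np.float64(204.175), np.int64(40)) [ 0.56034373 -0.10775406  0.2834408 ]
```

View pics/b.png

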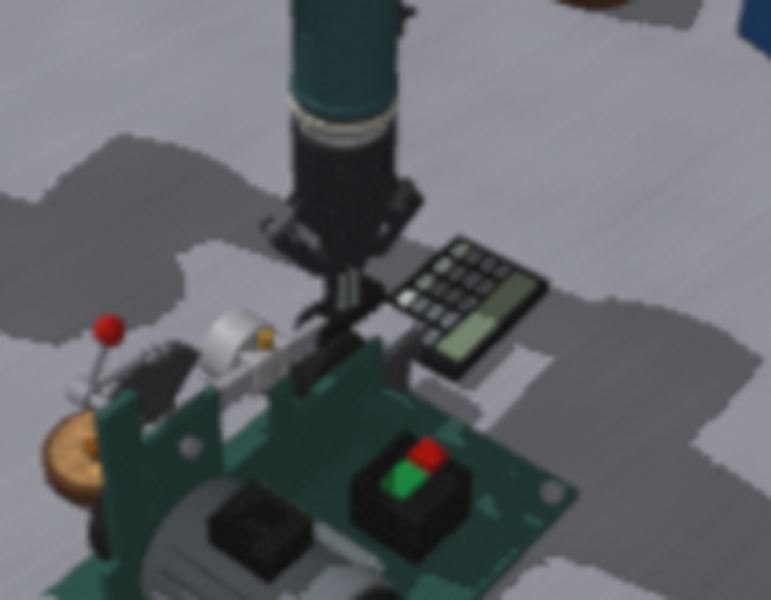

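The fingers press on the middle of the black grip at about (345,305). The ball at (108,330) has not moved, so the beak is down. Tip height is 158 mm, which is about 0.38 rad, and the wrist force is about 10 N. I'll hold still for a moment, confirm, and hand in.

```bash
python3 -m inch '[0,0,0,0,0,0,0, 0,0,0,0,0,0,0, 0,0,0,0,0,0,0, 0,0,0,0,0,0,0, 0,0,0,0,0,0,0, 0,0,0,0,0,0,0, 0,0,0,0,0,0,0, 0,0,0,0,0,0,0]' && python3 -c "
from workcell import job; print(job.finish_job())"
```

```text
time: 6.1
tool_pos: [0.5491, 0.1174, 0.1582]
tcp_rot: [0.517, 3.097, 0.004]
wrist_force: [-3.5, 3.6, 10.0]
width: 0.002
grip_force: 5.2
the job is handed in; nothing more can be done
None
```

The job is handed in: the pawl was already on the quadrant, and the fingers are holding the tensioner arm still at about 0.38 rad (estimated from a 158 mm tip height), past the second click at 0.335, with about 10 N on the hand; nothing else on the bench was touched.

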